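Put the bench supplies back into their own holders

ROBOT

A 6-joint arm with a two-finger parallel gripper is mounted at the origin on a cart in front of the work surface, level with it; the furniture and walls round the work are solid. World frame = base frame: x ahead of the robot, y to its left, z up, the work surface at z = 0. Lengths are in m, angles in rad, forces in N, time in s.
With the tool pointing down it reaches from about 0.225 to 0.875 m from the base axis. Payload 3.4 kg.
Tool frame: the origin (TCP) lies at the very end of the fingers, on their centre line; the grasp point (between the pads) lies 19 mm behind it; z points along the fingers, y is the line along which they close (so a half turn about z gives the same grasp; the last joint's range is limited). The gripper opens to 85 mm and grips with 20 to 120 N. Pads are 22 mm wide; open, the fingers measure 114 mm over their backs; the gripper's body (76 mm by 85 mm) begins 54 mm behind the grasp point. The pads swing forward as they close: fully open they stand 13 mm farther back than shut.
Start: joints at [-1.388, 0.276, 1.505, -0, 1.361, -0.121], TCP at [0.172, -0.549, 0.231] pointing down, gripper open.
Joint ranges: [-2.89, 2.89], [-0.75, 2.08], [0.22, 2.7], [-1.18, 4.32], [0.11, 2.71], [-2.7, 2.7]. Speed limits (rad/s): [2.57, 2.57, 3.14, 3.14, 3.14, 3.14].

INTERFACE

Orientations are given as a unit quaternion [w, x, y, z].
In Python, from rig import manip, eyes gives the robot as it stands.
- The arm moves only by the tool servo_tool, never from a script. Its argument "series" is text: rows parted by semicolons, each of 7 numbers parted by spaces: the shift along the tool's x, y, z in m, then the turn, a rotation vector about the tool's x, y, z in degrees, then the closure, from 0 (fully open) to 1 (shut). In form: dx dy dz ax ay az fingers; .... A call has 1 to 5 rows; each row is the pose to reach, as a shift and turn from the pose commanded when the call began, along the tool's axes at that moment; what a row does not reach only later rows make up. A row lasts 1/10 s, in which the tool goes at most 50 mm and 8.59 degrees, less where a joint would pass 70% of its speed; a pose out of reach is approached as far as the arm can. A call with a gripper value outside its range is refused whole. The fingers move at their own pace and stop on an object; "squeeze" is the grip in N (left out, the last holds). Time passes only in rows, so rows that repeat a pose let the fingers close. It gives the time, the measured TCP pose, the force, the opening and the grip force at its end, in the units of the state.
- manip.get_state(): the state, without advancing time (a new reading comes with each control period).
- eyes.get_image(name): name is "side" or "top"; returns the picture (480x640x3 uint8, red, green, blue); there is no depth.
- eyes.camera_info(name): a dict with "fx", "fy", "cx", "cy" (pixels), "dist" ([k1, k2, p1, p2, k3] as OpenCV has them; the pictures are not rectified), "eye" and "orientation" of the camera in the world. Camera axes: x right, y down, z forward; pixel columns grow to the right and rows downward; lengths in m; the calibration is good to about 2 mm. A picture is of the moment at which its call begins. camera_info takes no time and is no camera call.
- manip.sign_off(): hands the job in; it is judged then, once.
The state is a dict: "clock": time; "qpos": joint angles; "qd": joint speeds; "effort": joint torques, N m; "position": TCP position; "ee_rot": TCP orientation; "contact_force": force on the tool from outside, world axes, zero at the start; "moment": the same for the moment, N m; "width": finger opening in m; "gripper_force": force on a finger pad.
Only numpy, scipy, OpenCV 4.12 (cv2) and the standard library are available. Lean on these libraries where they do the work, as an engineer would, in place of code of your own. Each camera call takes 0.05 s, during which the arm holds its last target. There are 200 camera calls.

TASK

The alcohol dispenser, the solder reel and the marker pen have been put back into one another's holders. Put each where it belongs, in the middle of its holder: the dispenser in the round dish, the reel in the square tray and the pen in the oblong tray, lying flat along the tray's length; the cork pad is free for setting one aside on the way. Keep the dispenser and the reel upright all the time, and leave the circuit board, the small tin and the flat yellow wick disc where they are.

Things in the scene. Friction and masses are not known exactly. Their poses are not given: they have to be found in the camera images.
- dispenser: white cylindrical alcohol dispenser with a grey metal top, 62 mm across, 90 mm high, 0.14 to 0.28 kg, standing upright; at the start in the square tray. Origin: centre of its underside; z up along its axis
- reel: upright reel of solder wire, pale grey, round flanges 55 mm across, 60 mm high, 0.17 to 0.35 kg; grip it as a solid 55 mm cylinder whose axis passes 3 mm to +y of the origin (in its own frame). At the start in the oblong tray. Origin: on its underside; z up
- pen: marker pen, six-sided, white barrel with black cap, 90 mm long, 17 mm wide, 15 mm high as it lies, 30 g; at the start lying in the round dish in any direction. Origin: underside, middle of its length, 7.5 mm below the pen's axis; y along its length, z up as it lies at the start
- round_dish: shallow round dish, outside diameter 104 mm, inside 98 mm, fixed to the bench. Bright aluminium, floor 2 mm thick, rim 6 mm high over the bench (4 mm over the floor) and 3 mm thick. Origin: centre of its underside, on the bench. The dispenser belongs here
- square_tray: shallow square tray, 90 x 90 mm outside, 84 x 84 mm inside, fixed to the bench. Bright aluminium, floor 2 mm thick, rim 6 mm high over the bench (4 mm over the floor) and 3 mm thick. Origin: centre of its underside, on the bench. The reel belongs here
- oblong_tray: shallow oblong tray, 82 mm along its x and 136 mm along its y outside, 76 x 130 mm inside, fixed to the bench. Bright aluminium, floor 2 mm thick, rim 6 mm high over the bench (4 mm over the floor) and 3 mm thick. Origin: centre of its underside, on the bench. The pen belongs here, lying along the tray's y
- cork_pad: flat square cork pad without rim, 100 x 100 x 4 mm, fixed to the bench, empty at the start: the free spot. Origin: centre of its underside, on the bench
- board: loose green circuit board with small parts on it, 68 x 85 x 16 mm, lying on the bench: a bystander, not to be moved. Origin: centre of its underside
- tin: small round grey metal tin with a red mark on top, 39 mm across, 17 mm high, loose on the bench among the holders: a bystander, not to be moved. Origin: centre of its underside
- wick: flat round yellow disc (solder wick), 41 mm across, 9 mm high, loose on the bench among the holders: a bystander, not to be moved. Origin: centre of its underside
Mind the look-alikes: they are no part of the job. Leave any orange look-alike of the pen alone. What is shaped like the square_tray but green is not meant.

How it is judged:
At the end, for the whole second after the job is handed in: Dispenser in the round dish, reel in the square tray, pen in the oblong tray: each origin within 15 mm of the holder's centre and under 5 mm (pen: 18 mm) above its underside; dispenser and reel upright within 0.1 rad, pen along the tray within 0.25 rad; all released and at rest (horizontal distance between dispenser and round_dish below 0.015 m and z of dispenser in the frame of round_dish below 0.005 m and linear speed of each of dispenser, reel, pen below 0.02 m/s and angular speed of each of dispenser, reel, pen below 0.2 rad/s and contact force between the fingers and dispenser below 0.05 N and horizontal distance between reel and square_tray below 0.015 m and z of reel in the frame of square_tray below 0.005 m and contact force between the fingers and reel below 0.05 N and horizontal distance between pen and oblong_tray below 0.015 m and z of pen in the frame of oblong_tray below 0.018 m and contact force between the fingers and pen below 0.05 N and angle between each of dispenser, reel's own z axis and vertical below 0.1 rad and angle between the y axis of pen and the y axis of oblong_tray, either way round below 0.25 rad); the robot touches nothing.
It fails at once if a bystander (board, tin or wick) is shifted by more than 20 mm (distance of any of board, tin, wick from where it was at the start of the episode above 0.02 m).
It fails at once if the dispenser or the reel is tipped by more than 0.6 rad (angle between any of dispenser, reel's own z axis and vertical above 0.6 rad).
It also fails if it takes over 109 s, if anything falls off the work surface, if the arm or the gripper's body presses on something with over 40 N, if the wrist force passes 120 N, or if a joint passes its speed limit or range.

## Working session

There is one attempt and no reset: what is moved stays moved. The work goes in short steps, Python scripts to look and compute and a tool call to move; the robot and the scene stay as the last step left them, time stands still between calls to the robot, and variables do not carry over. Pictures are saved under pics/ and viewed, at most 14 in all, crops included, and the job is handed in when it is done.

Besides the shell and the picture viewer there is one more tool, called after "Call:" as name(argument=value, ...) on one line, values as JSON. servo_tool: Moves the arm, as the interface text tells. Its arguments: {"type":"object","properties":{"series":{"type":"string"},"squeeze":{"type":"number"}},"required":["series"]}

```bash
mkdir -p pics; ls; python3 - <<'E'
from rig import manip, eyes
import cv2
for n in ("top","side"):
    cv2.imwrite(f"pics/{n}0.png",eyes.get_image(n)[:,:,::-1]); print(n,eyes.camera_info(n))
print(manip.get_state())
E
```

```text
pics
top {'fx': 454.79743790724007, 'fy': 454.79743790724007, 'cx': 321.9534075134963, 'cy': 238.68053066375907, 'dist': array([-0.01553273,  0.        ,  0.        ,  0.        ,  0.        ]), 'eye': array([0.45968914, 0.36072573, 0.89007408]), 'orientation': array([-0.0435183 ,  0.71049194, -0.70209241,  0.0193288 ])}
side {'fx': 593.2097470533913, 'fy': 593.2097470533913, 'cx': 323.35560981391745, 'cy': 245.90842703104596, 'dist': array([-0.1498543,  0.       ,  0.       ,  0.       ,  0.       ]), 'eye': array([0.20366294, 1.12698608, 0.72181048]), 'orientation': array([ 0.08024055, -0.17963827,  0.8846214 , -0.42277244])}
{'clock': 0.1, 'qpos': array([-1.38795995e+00,  2.76541963e-01,  1.50601991e+00,  1.81263903e-05,
        1.36072544e+00, -1.21030779e-01]), 'qd': array([ 0.00064609, -0.00130592, -0.00405848, -0.0004425 ,  0.00199236,
        0.00022735]), 'effort': array([ 1.68978928e-03, -4.17698157e+01, -2.46404564e+01, -1.65060437e-04,
        5.75768208e-03,  3.10531948e-05]), 'position': array([ 0.17194258, -0.54818226,  0.23051508]), 'ee_rot': array([-8.47199930e-04,  9.88480212e-01,  1.51347786e-01, -1.73226048e-05]), 'contact_force': array([-0.29936468,  0.66164541, -0.56224009]), 'moment': array([ 0.04799588,  0.04797866, -0.00093466]), 'gripper_force': 0.0, 'width': 0.08512562978679944}
```

View pics/top0.png

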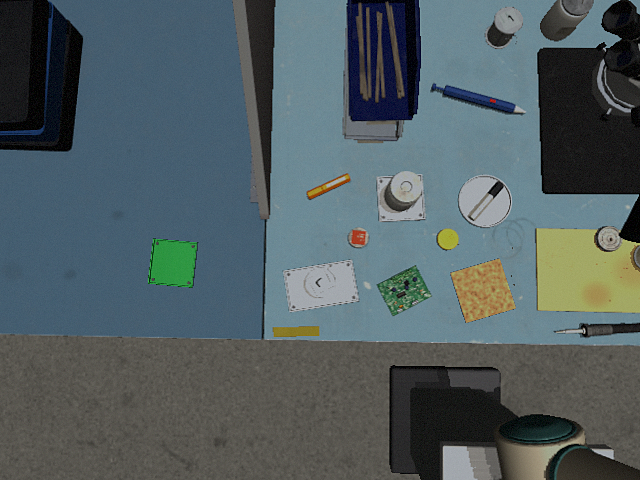

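View pics/side0.png

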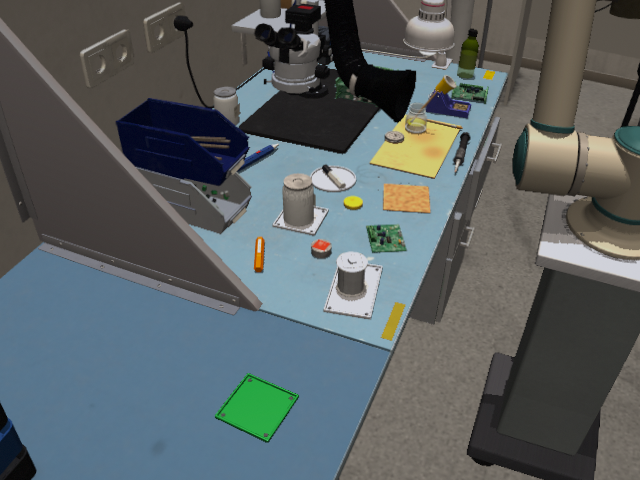

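Candidates, top view:
- **Pen:** white barrel with black cap in the dish at (487,200). The orange one at (328,186) is the look-alike.
- **Square tray:** bright tray at (401,198). The green one at (173,263) is the look-alike.
- **Dispenser:** white cylinder standing in the square tray at (404,190). The similar ones at (505,27) and (565,15) are not in a holder.
- **Reel:** in the oblong tray at (321,283). The roll at (609,238) lies on the yellow mat.

I'll measure these and confirm them in an enlarged crop.

```bash
cat > h.py <<'E'
import numpy as np, cv2
from scipy.spatial.transform import Rotation as R
from rig import manip, eyes
def cam(n):
    c=eyes.camera_info(n); K=np.array([[c['fx'],0,c['cx']],[0,c['fy'],c['cy']],[0,0,1]])
    q=c['orientation']; return K,np.array(c['dist']),np.array(c['eye']),R.from_quat([q[1],q[2],q[3],q[0]]).as_matrix()
def rays(n,px):
    K,d,e,M=cam(n); u=cv2.undistortPoints(np.float64(px).reshape(-1,1,2),K,d).reshape(-1,2)
    return e,np.c_[u,np.ones(len(u))]@M.T
def plane(n,px,z):
    e,v=rays(n,px); return e+v*((z-e[2])/v[:,2])[:,None]
def proj(n,P):
    K,d,e,M=cam(n); r=M.T; return cv2.projectPoints(np.float64(P).reshape(-1,1,3),cv2.Rodrigues(r)[0],-r@e,K,d)[0].reshape(-1,2)
def tri(p1,p2):
    e1,v1=rays('top',p1);e2,v2=rays('side',p2);out=[]
    for a,b in zip(v1,v2):
        s=np.linalg.lstsq(np.c_[a,-b],e2-e1,rcond=None)[0]; A=e1+a*s[0];B=e2+b*s[1]
        out.append(np.r_[(A+B)/2,np.linalg.norm(A-B)])
    return np.array(out)
def blobs(mask,n,amin,roi=None):
    if roi: m=np.zeros_like(mask); x0,y0,x1,y1=roi; m[y0:y1,x0:x1]=mask[y0:y1,x0:x1]; mask=m
    cs=cv2.findContours(mask,cv2.RETR_EXTERNAL,cv2.CHAIN_APPROX_NONE)[0]
    return [c for c in sorted(cs,key=cv2.contourArea,reverse=True) if cv2.contourArea(c)>=amin]
E
python3 - <<'E'
from h import *
t=cv2.imread('pics/top0.png'); s=cv2.imread('pics/side0.png')
h=cv2.cvtColor(t,cv2.COLOR_BGR2HSV)
m=cv2.inRange(h,(0,0,150),(179,40,255)); np.set_printoptions(precision=4,suppress=True)
for nm,roi in dict(dish=(450,165,520,235),sq=(365,165,435,230),ob=(275,250,365,320)).items():
    for c in blobs(m,'top',300,roi)[:1]:
        P=plane('top',cv2.convexHull(c),0.006)[:,:2].astype(np.float32)
        print(nm,cv2.contourArea(c),'rect',cv2.minAreaRect(P),'circ',cv2.minEnclosingCircle(P))
a=cv2.resize(t[160:320,280:520],(800,533),interpolation=cv2.INTER_CUBIC); cv2.imwrite('pics/c1.png',a)
b=cv2.resize(s[155:325,220:445],(794,600),interpolation=cv2.INTER_CUBIC); cv2.imwrite('pics/c2.png',b)
E
```

```text
dish 2101.0 rect ((0.6165679693222046, 0.07478579878807068), (0.10053779929876328, 0.10100282728672028), 0.4113437533378601) circ ((0.6169350743293762, 0.07478133589029312), 0.05166683346033096)
sq 1196.5 rect ((0.6252696514129639, 0.23875270783901215), (0.09640742838382721, 0.09048379957675934), 3.575090169906616) circ ((0.6209338903427124, 0.23728418350219727), 0.06108434125781059)
ob 2780.0 rect ((0.4477598965167999, 0.39344167709350586), (0.08145727962255478, 0.1366596668958664), 10.158740043640137) circ ((0.4467257857322693, 0.3931690454483032), 0.07783030718564987)
```

View pics/c1.png

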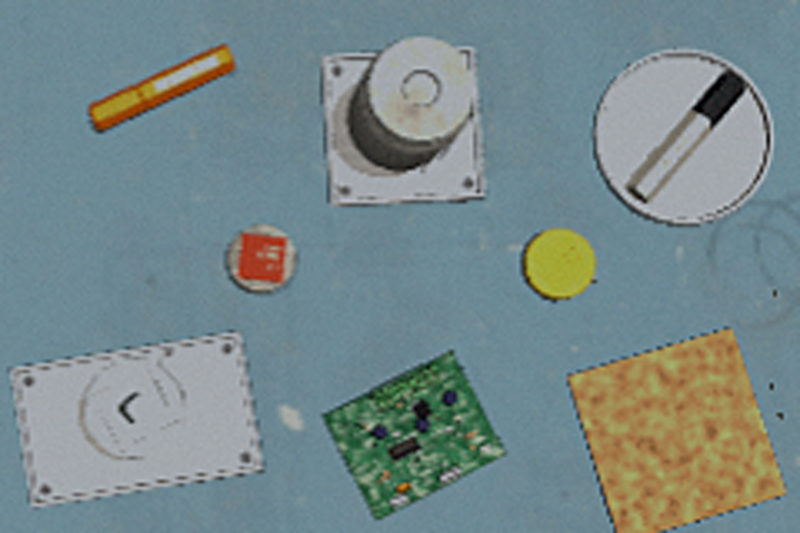

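View pics/c2.png

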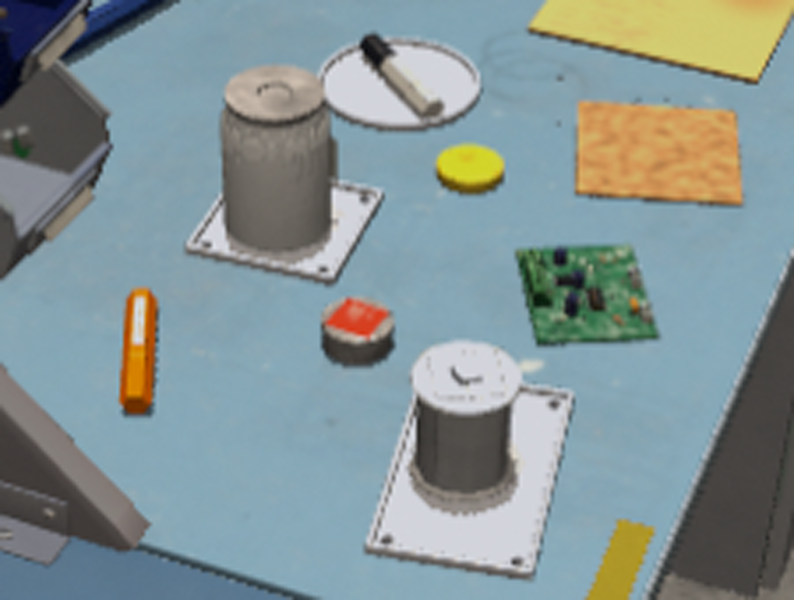

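The crops confirm the choices. Dispenser top ring is at crop1 (421,89) / crop2 (273,92). Reel top centre is at (133,409) / (467,376). The pen runs (735,80)–(640,193) / (376,45)–(432,108). Next I triangulate these.

```bash
python3 - <<'E'
from h import *
np.set_printoptions(precision=4,suppress=True)
T=lambda p:(np.array(p)+.5)/(800/240)-.5+[280,160]
S=lambda p:(np.array(p)+.5)/(794/225)-.5+[220,155]
print('disp',tri(T([[421,89]]),S([[273,92]])))
print('reel',tri(T([[133,409]]),S([[467,376]])))
print('pen ends',tri(T([[735,79],[638,192]]),S([[374,44],[433,108]])))
print('sq corners',tri(T([[323,55],[485,198],[332,205]]),S([[188,247],[383,188],[333,281]])))
print('ob corners',tri(T([[35,505],[262,471],[10,368],[240,332]]),S([[533,575],[574,392],[367,550],[419,372]]))) 
t=cv2.imread('pics/top0.png'); s=cv2.imread('pics/side0.png')
ht=cv2.cvtColor(t,cv2.COLOR_BGR2HSV);hs=cv2.cvtColor(s,cv2.COLOR_BGR2HSV)
# cork
def cork(h,roi,n):
    c=blobs(cv2.inRange(h,(8,60,80),(22,255,255)),n,200,roi)[0]
    q=cv2.approxPolyDP(cv2.convexHull(c),6,True).reshape(-1,2); return c,q
for n,h,roi in (('top',ht,(440,250,525,330)),('side',hs,(375,175,440,220))):
    c,q=cork(h,roi,n); print(n,'cork',q.tolist(),plane(n,q,.004)[:,:2].tolist())
    P=plane(n,cv2.convexHull(c),.004)[:,:2].astype(np.float32); print(cv2.minAreaRect(P))
# discs
for nm,lo,hi,rt,rs,z in (('wick',(22,120,90),(35,255,255),(430,220,465,255),(335,190,370,215),.009),):
    for n,h,r in (('top',ht,rt),('side',hs,rs)):
        c=blobs(cv2.inRange(h,lo,hi),n,50,r)[0]; print(nm,n,cv2.minEnclosingCircle(plane(n,c,z)[:,:2].astype(np.float32)))
for nm,p in dict(tin=[262,257],orange1=[92,118],orange2=[232,55],board=[415,434]).items(): print(nm,plane('top',T([p]),.015))
# dispenser / reel top circles: 
for nm,p,z in (('disp top edge',[[368,89],[474,89],[421,37],[421,141]],.09),('reel',[[80,409],[187,409],[133,357],[133,461]],.06)): print(nm,plane('top',T(p),z))
# dish ellipse in side
c=blobs(cv2.inRange(hs,(0,0,150),(179,40,255)),'side',100,(308,160,358,195))[0]
print('dish side',cv2.minEnclosingCircle(plane('side',c,.006)[:,:2].astype(np.float32)))
print('wall',plane('top',[[268,217],[238,0]],0),plane('side',S([[140,545]]),0))
E
```

```text
disp [[0.6245 0.2405 0.0912 0.0021]]
reel [[0.4522 0.3924 0.0616 0.0033]]
pen ends [[0.6468 0.0441 0.007  0.0071]
 [0.581  0.1027 0.0094 0.0035]]
sq corners [[0.6611 0.2845 0.0035 0.0054]
 [0.5776 0.1908 0.0068 0.0022]
 [0.5725 0.2791 0.0022 0.0039]]
ob corners [[0.3947 0.4508 0.002  0.0047]
 [0.4172 0.3195 0.0052 0.0032]
 [0.474  0.4669 0.0026 0.0049]
 [0.4983 0.333  0.0022 0.0017]]
top cork [[499, 259], [515, 307], [466, 322], [451, 275]] [[0.5027350703406414, 0.049436487013016506], [0.4113516970404272, 0.02091472438732156], [0.3816743288721468, 0.11428078968976851], [0.4708349132330214, 0.14180004917004685]]
((0.4425589442253113, 0.08221576362848282), (0.09976253658533096, 0.09942600876092911), 17.030879974365234)
side cork [[384, 184], [427, 186], [429, 212], [383, 209]] [[0.49929693858299395, 0.05252903150237298], [0.4090366537547706, 0.02118207158559393], [0.3797145871544592, 0.11602433842552373], [0.4714876673864057, 0.14462578937854154]]
((0.439195454120636, 0.08389651775360107), (0.09897033870220184, 0.1018282026052475), 17.29362678527832)
wick top ((0.540646493434906, 0.14888130128383636), 0.020770970731973648)
wick side ((0.5351176261901855, 0.1540307104587555), 0.02424376644194126)
tin [[0.542  0.3212 0.015 ]]
orange1 [[0.6228 0.4211 0.015 ]]
orange2 [[0.6607 0.3395 0.015 ]]
board [[0.4414 0.2334 0.015 ]]
disp top edge [[0.6255 0.2688 0.09  ]
 [0.6259 0.2126 0.09  ]
 [0.6539 0.2405 0.09  ]
 [0.5977 0.2407 0.09  ]]
reel [[0.4534 0.4219 0.06  ]
 [0.4542 0.3635 0.06  ]
 [0.4821 0.3934 0.06  ]
 [0.4256 0.3926 0.06  ]]
dish side ((0.6037775278091431, 0.06453496217727661), 0.05032692104578018)
wall [[0.5809 0.4994 0.    ]
 [1.0371 0.5738 0.    ]] [[0.5749 0.5044 0.    ]]
```

Call:
servo_tool(series="0 0 0 0 0 -8 0; 0 0 0 0 0 -16 0; 0 0 0 0 0 -24 0; 0 0 0 0 0 -32 0; 0 0 0 0 0 -40 0", squeeze=40)

```text
clock: 0.6
position: [0.1719, -0.5484, 0.2308]
ee_rot: [-0.0, 0.876, 0.483, 0.0]
contact_force: [-0.0, 0.1, 0.1]
width: 0.0858
gripper_force: 0.0
```

Call:
servo_tool(series="0 0 0 0 0 -8 0; 0 0 0 0 0 -16 0; 0 0 0 0 0 -24 0; 0 0 0 0 0 -32 0; 0 0 0 0 0 -32.6 0")

```text
clock: 1.1
position: [0.1719, -0.5484, 0.2308]
ee_rot: [-0.0, 0.707, 0.707, 0.0]
contact_force: [0.4, -0.5, -1.0]
width: 0.0854
gripper_force: 0.0
```

Call:
servo_tool(series="0.04 0.025 0 0 0 0 0; 0.08 0.05 0 0 0 0 0; 0.12 0.075 0 0 0 0 0; 0.16 0.1 0 0 0 0 0; 0.20 0.128 0 0 0 0 0")

```text
clock: 1.6
position: [0.3003, -0.3469, 0.2312]
ee_rot: [-0.0, 0.709, 0.706, 0.0]
contact_force: [1.3, -0.3, 0.6]
width: 0.085
gripper_force: 0.0
```

Call:
servo_tool(series="0.04 0 0 0 0 0 0; 0.08 0 0 0 0 0 0; 0.12 0 0 0 0 0 0; 0.16 0 0 0 0 0 0; 0.20 0 0 0 0 0 0")

```text
clock: 2.1
position: [0.2995, -0.147, 0.2312]
ee_rot: [0.0, 0.708, 0.706, 0.0]
contact_force: [0.6, 0.2, 0.6]
width: 0.0852
gripper_force: 0.0
```

Call:
servo_tool(series="0.04 0.006 0 0 0 0 0; 0.08 0.012 0 0 0 0 0; 0.12 0.018 0 0 0 0 0; 0.16 0.024 0 0 0 0 0; 0.20 0.03 0 0 0 0 0")

```text
clock: 2.6
position: [0.3297, 0.0529, 0.2314]
ee_rot: [0.0, 0.708, 0.706, 0.0]
contact_force: [1.5, -0.6, -0.2]
width: 0.0855
gripper_force: 0.0
```

Call:
servo_tool(series="0.04 0.012 0 0 0 0 0; 0.08 0.024 0 0 0 0 0; 0.12 0.036 0 0 0 0 0; 0.16 0.048 0 0 0 0 0; 0.20 0.06 0 0 0 0 0")

```text
clock: 3.1
position: [0.3899, 0.2532, 0.2312]
ee_rot: [0.0, 0.708, 0.706, -0.0]
contact_force: [0.2, -0.9, -0.7]
width: 0.0853
gripper_force: 0.0
```

Call:
servo_tool(series="0.035 0.016 0 0 0 0 0; 0.07 0.032 0 0 0 0 0; 0.105 0.048 0 0 0 0 0; 0.14 0.063 0 0 0 0 0; 0.14 0.063 0.05 0 0 0 0")

```text
clock: 3.6
position: [0.46, 0.3993, 0.1869]
ee_rot: [0.001, 0.707, 0.707, 0.01]
contact_force: [1.5, 0.2, -0.3]
width: 0.0853
gripper_force: 0.0
```

```bash
python3 - <<'E'
from h import *
cv2.imwrite('pics/s1.png',eyes.get_image('side')[:,:,::-1]); s=manip.get_state(); print(s['position'],s['qpos'],s['ee_rot'])
t=eyes.get_image('top')[:,:,::-1]; cv2.imwrite('pics/t1.png',t)
E
```

```text
[0.4507972  0.39150691 0.17336704] [5.98532402e-01 3.49861190e-01 1.54278016e+00 1.60746386e-04
 1.25771384e+00 5.99339807e-01] [-0.00088725  0.70740313  0.70679673 -0.00429116]
```

View pics/s1.png

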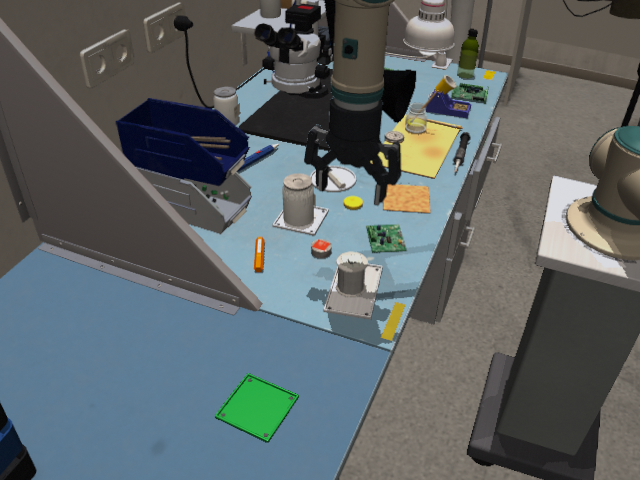

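Call:
servo_tool(series="0 0 0 0 0 0 0; 0 0 0.035 0 0 0 0; 0 0 0.07 0 0 0 0; 0 0 0.10 0 0 0 0; 0 0 0.12 0 0 0 0")

```text
clock: 4.2
position: [0.4537, 0.3911, 0.062]
ee_rot: [0.0, 0.708, 0.706, 0.001]
contact_force: [0.7, 0.6, 0.8]
width: 0.0853
gripper_force: 0.0
```

Call:
servo_tool(series="0 0 0.015 0 0 0 0; 0 0 0.03 0 0 0 0; 0 0 0.041 0 0 0 0; 0 0 0.041 0 0 0 0; 0 0 0.041 0 0 0 0")

```text
clock: 4.7
position: [0.4538, 0.3917, 0.0216]
ee_rot: [0.0, 0.707, 0.707, 0.001]
contact_force: [0.8, 1.2, -0.1]
width: 0.0852
gripper_force: 0.0
```

Call:
servo_tool(series="0 0 0 0 0 0 0.15; 0 0 0 0 0 0 0.3; 0 0 0 0 0 0 0.6; 0 0 0 0 0 0 0.6; 0 0 0 0 0 0 0.6", squeeze=40)

```text
clock: 5.2
position: [0.4534, 0.3917, 0.0213]
ee_rot: [0.0, 0.707, 0.707, 0.001]
contact_force: [-0.1, 0.3, 5.0]
width: 0.0535
gripper_force: 42.4
```

Call:
servo_tool(series="0 0 -0.01 0 0 0 0.6; 0 0 -0.03 0 0 0 0.6; 0 0 -0.055 0 0 0 0.6; 0 0 -0.07 0 0 0 0.6; 0 0 -0.07 0 0 0 0.6")

```text
clock: 5.7
position: [0.4542, 0.3923, 0.0927]
ee_rot: [0.0, 0.707, 0.707, 0.002]
contact_force: [0.5, 0.5, -1.7]
width: 0.0539
gripper_force: 42.7
```

Call:
servo_tool(series="-0.015 0 0 0 0 0 0.6; -0.04 -0.002 0 0 0 0 0.6; -0.07 -0.003 0 0 0 0 0.6; -0.10 -0.004 0 0 0 0 0.6; -0.13 -0.005 0 0 0 0 0.6")

```text
clock: 6.2
position: [0.4461, 0.2587, 0.0887]
ee_rot: [-0.0, 0.707, 0.707, -0.002]
contact_force: [0.3, 0.4, -2.3]
width: 0.0533
gripper_force: 42.6
```

Call:
servo_tool(series="-0.03 -0.001 0 0 0 0 0.6; -0.06 -0.002 0 0 0 0 0.6; -0.09 -0.003 0 0 0 0 0.6; -0.12 -0.004 0 0 0 0 0.6; -0.145 -0.006 0 0 0 0 0.6")

```text
clock: 6.7
position: [0.4398, 0.1139, 0.0889]
ee_rot: [-0.001, 0.707, 0.707, -0.002]
contact_force: [0.8, -0.1, -1.9]
width: 0.054
gripper_force: 42.6
```

Call:
servo_tool(series="-0.02 -0.001 0 0 0 0 0.6; -0.033 -0.001 0 0 0 0 0.6; -0.033 -0.001 0 0 0 0 0.6; -0.033 -0.001 0.025 0 0 0 0.6; -0.033 -0.001 0.045 0 0 0 0.6")

```text
clock: 7.2
position: [0.4409, 0.0837, 0.0446]
ee_rot: [0.0, 0.707, 0.707, 0.0]
contact_force: [-1.3, 0.5, -1.8]
width: 0.0537
gripper_force: 42.7
```

Call:
servo_tool(series="0 0 0.01 0 0 0 0.6; 0 0 0.017 0 0 0 0.6; 0 0 0.0215 0 0 0 0.6; 0 0 0.0225 0 0 0 0.6; 0 0 0.0225 0 0 0 0.6")

```text
clock: 7.7
position: [0.4413, 0.0836, 0.0233]
ee_rot: [0.0, 0.707, 0.707, 0.0]
contact_force: [-0.7, 0.3, 0.3]
width: 0.0537
gripper_force: 42.7
```

Call:
servo_tool(series="0 0 0 0 0 0 0.3; 0 0 0 0 0 0 0; 0 0 0 0 0 0 0; 0 0 0 0 0 0 0; 0 0 -0.02 0 0 0 0")

```text
clock: 8.2
position: [0.439, 0.0832, 0.0414]
ee_rot: [-0.002, 0.707, 0.707, -0.002]
contact_force: [-0.1, -0.5, 0.5]
width: 0.0853
gripper_force: 0.0
```

Call:
servo_tool(series="0 0 -0.03 0 0 0 0; 0 0 -0.06 0 0 0 0; 0 0 -0.09 0 0 0 0; -0.005 0.02 -0.09 0 0 0 0; -0.005 0.055 -0.09 0 0 0 0")

```text
clock: 8.7
position: [0.495, 0.0781, 0.1342]
ee_rot: [0.0, 0.707, 0.707, 0.0]
contact_force: [0.2, -0.3, 0.6]
width: 0.0857
gripper_force: 0.0
```

Call:
servo_tool(series="-0.002 0.035 0 0 0 -8 0; -0.005 0.07 0 0 0 -16 0.3; -0.005 0.1 0 0 0 -24 0.55; -0.005 0.118 0 0 0 -32 0.55; -0.005 0.118 0 0 0 -40 0.55")

```text
clock: 9.2
position: [0.617, 0.0731, 0.1322]
ee_rot: [0.001, 0.42, 0.907, 0.0]
contact_force: [-0.1, 0.6, -0.1]
width: 0.0384
gripper_force: 0.0
```

Call:
servo_tool(series="0 0 0 0 0 -8.3 0.55; 0 0 0 0 0 -8.3 0.55; 0 0 0.03 0 0 -8.3 0.55; 0 0 0.05 0 0 -8.3 0.55; 0 0 0.05 0 0 -8.3 0.55")

```text
clock: 9.7
position: [0.6113, 0.0733, 0.0799]
ee_rot: [-0.003, 0.357, 0.934, -0.001]
contact_force: [0.0, -0.4, -1.1]
width: 0.0382
gripper_force: 0.0
```

```bash
python3 - <<'E'
from h import *
a=eyes.get_image('top')[:,:,::-1]; b=eyes.get_image('side')[:,:,::-1]
s=manip.get_state(); print(s['position'],s['ee_rot'],s['width'])
A=cv2.resize(a[150:330,350:530],(400,400)); B=cv2.resize(b[100:280,260:440],(400,400)); cv2.imwrite('pics/m1.png',np.hstack([A,B]))
E
```

```text
[0.61392946 0.07331851 0.08291339] [-1.17341314e-04  3.56683334e-01  9.34225336e-01 -8.80891961e-05] 0.03835145894586921
```

View pics/m1.png

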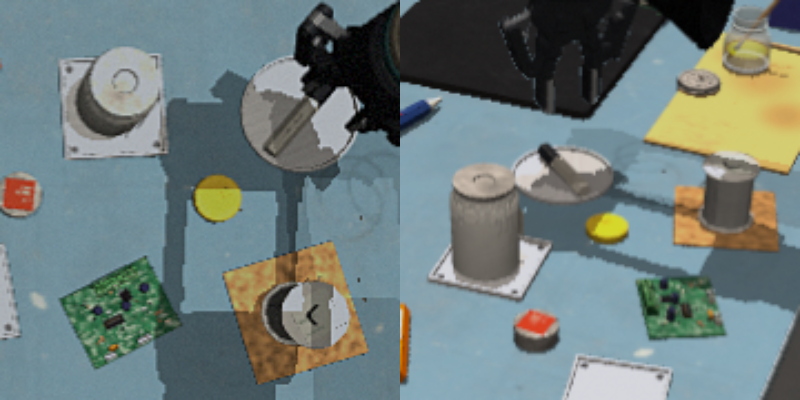

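The reel stands on the cork at left-panel (310,315), and the gripper is over the pen at (290,130). Next I descend.

Call:
servo_tool(series="0 0 0.025 0 0 0 0.55; 0 0 0.05 0 0 0 0.55; 0 0 0.065 0 0 0 0.55; 0 0 0.073 0 0 0 0.55; 0 0 0.077 0 0 0 0.55", squeeze=30)

```text
clock: 10.3
position: [0.6147, 0.0733, 0.0063]
ee_rot: [0.001, 0.356, 0.934, 0.0]
contact_force: [-0.6, -0.3, 0.5]
width: 0.0384
gripper_force: 0.0
```

Call:
servo_tool(series="0 0 0 0 0 0 0.55; 0 0 0 0 0 0 0.7; 0 0 0 0 0 0 1; 0 0 0 0 0 0 1; 0 0 0 0 0 0 1")

```text
clock: 10.8
position: [0.6148, 0.0733, 0.007]
ee_rot: [0.001, 0.356, 0.935, 0.0]
contact_force: [-0.6, 0.2, 5.9]
width: 0.015
gripper_force: 29.5
```

Call:
servo_tool(series="0 0 -0.01 0 0 0 1; 0 0 -0.03 0 0 0 1; 0 0 -0.055 0 0 0 1; 0 0 -0.07 0 0 0 1; 0 0 -0.07 0 0 0 1")

```text
clock: 11.3
position: [0.6157, 0.0734, 0.0785]
ee_rot: [0.002, 0.356, 0.935, 0.001]
contact_force: [0.4, -0.2, -0.3]
width: 0.0152
gripper_force: 29.5
```

Call:
servo_tool(series="0 0 -0.015 0 0 7.6 1; 0 0 -0.03 0 0 15.2 1; 0 0 -0.045 0 0 22.8 1; 0 0 -0.06 0 0 30.4 1; 0 0 -0.06 0 0 38.1 1")

```text
clock: 11.8
position: [0.6147, 0.0733, 0.137]
ee_rot: [0.001, 0.644, 0.765, 0.001]
contact_force: [0.9, 0.4, -0.2]
width: 0.0147
gripper_force: 29.4
```

Call:
servo_tool(series="0.02 -0.006 0 0 0 0 1; 0.055 -0.017 0 0 0 0 1; 0.095 -0.029 0 0 0 0 1; 0.135 -0.042 0 0 0 0 1; 0.175 -0.0545 0 0 0 0 1")

```text
clock: 12.3
position: [0.5277, 0.2369, 0.1346]
ee_rot: [-0.001, 0.642, 0.767, -0.001]
contact_force: [0.6, 0.7, -0.8]
width: 0.0148
gripper_force: 29.4
```

Call:
servo_tool(series="0.04 -0.0125 0 0 0 0 1; 0.08 -0.025 0 0 0 0 1; 0.12 -0.037 0 0 0 0 1; 0.155 -0.048 0 0 0 0 1; 0.1695 -0.0527 0 0 0 0 1")

```text
clock: 12.8
position: [0.445, 0.3957, 0.1346]
ee_rot: [-0.001, 0.64, 0.768, -0.001]
contact_force: [1.0, -0.8, -0.9]
width: 0.0148
gripper_force: 29.4
```

Call:
servo_tool(series="0 0 0 0 0 0 1; 0 0 0 0 0 0 1; 0 0 0.03 0 0 0 1; 0 0 0.065 0 0 0 1; 0 0 0.09 0 0 0 1")

```text
clock: 13.3
position: [0.4479, 0.3909, 0.044]
ee_rot: [0.0, 0.642, 0.766, -0.001]
contact_force: [-0.0, 0.1, -0.9]
width: 0.0147
gripper_force: 29.4
```

```bash
python3 - <<'E'
from h import *
a=eyes.get_image('top')[:,:,::-1]; b=eyes.get_image('side')[:,:,::-1]
s=manip.get_state(); print(s['position'],s['ee_rot'],s['width'],s['gripper_force'])
A=cv2.resize(a[200:330,260:390],(400,400)); B=cv2.resize(b[190:330,280:420],(400,400)); cv2.imwrite('pics/m2.png',np.hstack([A,B]))
E
```

```text
[0.44586043 0.38966348 0.04213054] [-0.00077184  0.64227257  0.76646369 -0.00433159] 0.01483381161921917 29.445489943027496
```

View pics/m2.png

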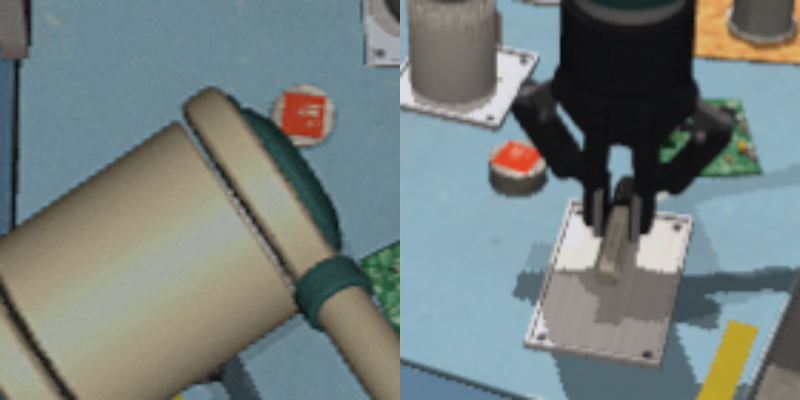

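The pen is held along the tray in the right panel, from (608,275) to (625,190). Now I set it down.

Call:
servo_tool(series="0.001 0 0.015 0 0 0 1; 0.002 0 0.028 0 0 0 1; 0.002 0 0.036 0 0 0 1; 0.002 0 0.039 0 0 0 1; 0.002 0 0.039 0 0 0 1")

```text
clock: 13.9
position: [0.4474, 0.3952, 0.0073]
ee_rot: [0.0, 0.641, 0.767, 0.0]
contact_force: [-0.0, -0.2, -1.2]
width: 0.0147
gripper_force: 29.4
```

Call:
servo_tool(series="0 0 0 0 0 0 0.8; 0 0 0 0 0 0 0.6; 0 0 0 0 0 0 0.55; 0 0 0 0 0 0 0.55; 0 0 -0.02 0 0 0 0.55")

```text
clock: 14.4
position: [0.4452, 0.3941, 0.0247]
ee_rot: [-0.001, 0.641, 0.767, -0.003]
contact_force: [-0.1, 0.4, -0.7]
width: 0.0384
gripper_force: 0.0
```

Call:
servo_tool(series="0 0 -0.04 0 0 0 0.4; 0 0 -0.08 0 0 0 0.2; 0 0 -0.12 0 0 0 0; 0 0 -0.16 0 0 0 0; 0 0 -0.16 0 0 0 0")

```text
clock: 14.9
position: [0.4501, 0.3976, 0.1934]
ee_rot: [0.002, 0.641, 0.767, 0.006]
contact_force: [0.5, 0.4, 0.5]
width: 0.0857
gripper_force: 0.0
```

Call:
servo_tool(series="0 0 0 0 0 0 0; -0.03 0.024 0 0 0 0 0; -0.06 0.048 0 0 0 0 0; -0.09 0.072 0 0 0 0 0; -0.12 0.096 0 0 0 0 0")

```text
clock: 15.4
position: [0.5624, 0.2929, 0.1842]
ee_rot: [-0.001, 0.641, 0.767, -0.002]
contact_force: [-0.1, 0.5, 0.0]
width: 0.085
gripper_force: 0.0
```

Call:
servo_tool(series="-0.03 0.024 0 0 0 0 0; -0.055 0.045 0 0 0 0 0; -0.0636 0.0518 0 0 0 0 0; -0.0636 0.0518 0 0 0 0 0; -0.0636 0.0518 0.03 0 0 0 0")

```text
clock: 15.9
position: [0.6266, 0.2422, 0.1594]
ee_rot: [0.001, 0.641, 0.767, 0.003]
contact_force: [0.5, -0.5, 0.1]
width: 0.0853
gripper_force: 0.0
```

Call:
servo_tool(series="0 0 0.01 0 0 0 0; 0 0 0.02 0 0 0 0; 0 0 0.03 0 0 0 0; 0 0 0.03 0 0 0 0; 0 0 0.03 0 0 0 0")

```text
clock: 16.4
position: [0.6251, 0.2412, 0.1271]
ee_rot: [0.0, 0.641, 0.767, 0.0]
contact_force: [0.7, -0.0, 0.7]
width: 0.085
gripper_force: 0.0
```

```bash
python3 - <<'E'
from h import *
a=eyes.get_image('top')[:,:,::-1]; b=eyes.get_image('side')[:,:,::-1]
s=manip.get_state(); print(s['position'],s['ee_rot'],s['width'])
A=cv2.resize(a[150:320,270:440],(400,400)); B=cv2.resize(b[140:310,230:400],(400,400)); cv2.imwrite('pics/m3.png',np.hstack([A,B]))
E
```

```text
[0.62553581 0.24112593 0.12765346] [4.82835469e-04 6.41357753e-01 7.67241541e-01 6.46765611e-04] 0.0854420154723961
```

View pics/m3.png

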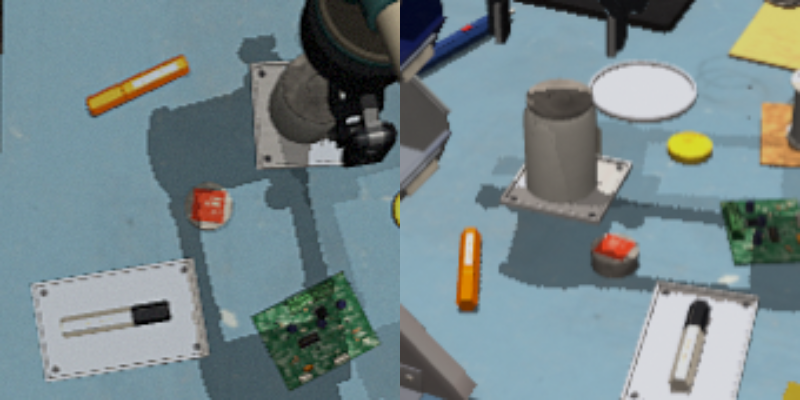

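The pen lies centred in the oblong tray, at left panel (118,320). The fingers at right panel (500,30) and (615,40) straddle the dispenser. I descend slowly.

Call:
servo_tool(series="0 0 0.015 0 0 0 0; 0 0 0.03 0 0 0 0; 0 0 0.045 0 0 0 0; 0 0 0.06 0 0 0 0; 0 0 0.072 0 0 0 0")

```text
clock: 17.0
position: [0.6253, 0.2409, 0.0547]
ee_rot: [0.0, 0.641, 0.767, 0.0]
contact_force: [-0.7, -1.2, -0.1]
width: 0.0853
gripper_force: 0.0
```

Call:
servo_tool(series="0 0 0.01 0 0 0 0; 0 0 0.017 0 0 0 0; 0 0 0.017 0 0 0 0; 0 0 0.017 0 0 0 0.1; 0 0 0.017 0 0 0 0.2")

```text
clock: 17.5
position: [0.6256, 0.241, 0.0385]
ee_rot: [0.0, 0.641, 0.767, 0.001]
contact_force: [-1.0, 0.5, 0.9]
width: 0.0684
gripper_force: 0.0
```

Call:
servo_tool(series="0 0 0 0 0 0 0.25; 0 0 0 0 0 0 0.3; 0 0 0 0 0 0 0.5; 0 0 0 0 0 0 0.5; 0 0 0 0 0 0 0.5", squeeze=40)

```text
clock: 18.0
position: [0.6254, 0.241, 0.0388]
ee_rot: [0.0, 0.641, 0.767, 0.001]
contact_force: [-1.3, -0.5, 6.2]
width: 0.0594
gripper_force: 44.2
```

Call:
servo_tool(series="0 0 -0.01 0 0 0 0.5; 0 0 -0.025 0 0 0 0.5; 0 0 -0.04 0 0 0 0.5; 0 0 -0.045 0 0 0 0.5; 0 0 -0.045 0 0 0 0.5")

```text
clock: 18.5
position: [0.6254, 0.2409, 0.0833]
ee_rot: [0.0, 0.641, 0.767, 0.0]
contact_force: [0.7, 1.2, -2.3]
width: 0.0595
gripper_force: 44.1
```

Call:
servo_tool(series="-0.01 -0.0025 0 0 0 0 0.5; -0.03 -0.007 0 0 0 0 0.5; -0.055 -0.013 0 0 0 0 0.5; -0.08 -0.019 0 0 0 0 0.5; -0.105 -0.025 0 0 0 0 0.5")

```text
clock: 19.0
position: [0.6179, 0.1302, 0.0819]
ee_rot: [-0.0, 0.642, 0.767, -0.001]
contact_force: [0.1, -0.6, -2.5]
width: 0.0594
gripper_force: 44.0
```

Call:
servo_tool(series="-0.025 -0.006 0 0 0 0 0.5; -0.045 -0.011 0 0 0 0 0.5; -0.0567 -0.0137 0 0 0 0 0.5; -0.0567 -0.0137 0 0 0 0 0.5; -0.0567 -0.0137 0.015 0 0 0 0.5")

```text
clock: 19.5
position: [0.6173, 0.0746, 0.0694]
ee_rot: [0.002, 0.642, 0.767, 0.002]
contact_force: [0.4, 0.2, -2.3]
width: 0.0598
gripper_force: 44.1
```

Call:
servo_tool(series="0 0 0.01 0 0 0 0.5; 0 0 0.02 0 0 0 0.5; 0 0 0.026 0 0 0 0.5; 0 0 0.029 0 0 0 0.5; 0 0 0.029 0 0 0 0.5")

```text
clock: 20.0
position: [0.6157, 0.0752, 0.039]
ee_rot: [0.0, 0.641, 0.767, 0.0]
contact_force: [0.2, -0.1, -1.9]
width: 0.0594
gripper_force: 44.1
```

Call:
servo_tool(series="0 0 0.0007 0 0 0 0.5; 0 0 0.0014 0 0 0 0.5; 0 0 0.0014 0 0 0 0.5")

```text
clock: 20.3
position: [0.616, 0.0751, 0.0387]
ee_rot: [0.0, 0.641, 0.767, 0.001]
contact_force: [-2.8, 0.4, 4.9]
width: 0.0595
gripper_force: 44.8
```

Call:
servo_tool(series="0 0 0 0 0 0 0.25; 0 0 0 0 0 0 0; 0 0 0 0 0 0 0; 0 0 0 0 0 0 0; 0 0 -0.01 0 0 0 0")

```text
clock: 20.8
position: [0.6144, 0.0748, 0.0463]
ee_rot: [-0.001, 0.641, 0.767, -0.001]
contact_force: [0.3, 0.3, 0.1]
width: 0.0853
gripper_force: 0.0
```

Call:
servo_tool(series="0 0 -0.03 0 0 0 0; 0 0 -0.06 0 0 0 0; 0 0 -0.09 0 0 0 0; 0 0 -0.1 0 0 0 0; 0 0 -0.1 0 0 0 0")

```text
clock: 21.3
position: [0.6167, 0.0749, 0.1494]
ee_rot: [0.002, 0.641, 0.767, 0.001]
contact_force: [0.5, -0.0, 0.1]
width: 0.0856
gripper_force: 0.0
```

```bash
python3 - <<'E'
from h import *
a=eyes.get_image('top')[:,:,::-1]; b=eyes.get_image('side')[:,:,::-1]
s=manip.get_state(); print(s['position'],s['ee_rot'],s['width'])
A=cv2.resize(a[150:330,350:530],(400,400)); B=cv2.resize(b[120:280,280:440],(400,400)); cv2.imwrite('pics/m4.png',np.hstack([A,B]))
E
```

```text
[0.61479685 0.07484216 0.1463906 ] [-6.25738997e-04  6.41418289e-01  7.67190863e-01 -6.06093062e-04] 0.08564506781659731
```

View pics/m4.png

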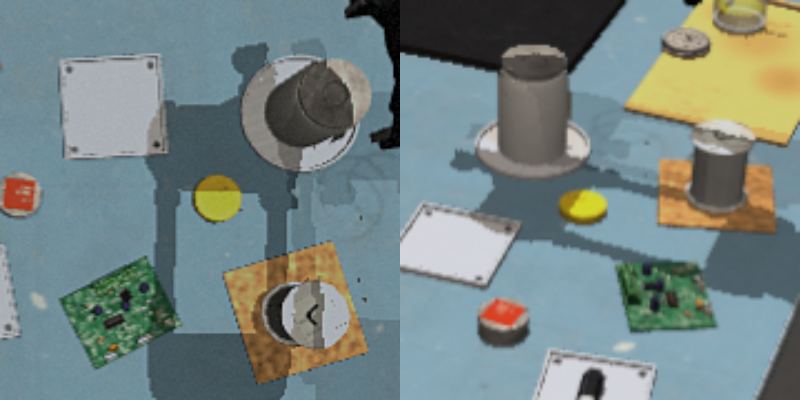

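The dispenser stands in the dish at right panel (535,110), and the square tray is empty at left panel (112,107). I go for the reel and measure the empty tray.

Call:
servo_tool(series="0.005 -0.03 0 0 0 0 0; 0.014 -0.065 0 0 0 0 0; 0.024 -0.1 0 0 0 0 0; 0.034 -0.135 0 0 0 0 0; 0.0395 -0.163 0 0 0 0 0")

```text
clock: 21.9
position: [0.4443, 0.085, 0.1453]
ee_rot: [-0.002, 0.641, 0.767, -0.002]
contact_force: [-0.2, 1.3, 0.1]
width: 0.0856
gripper_force: 0.0
```

Call:
servo_tool(series="0 -0.0065 0 0 0 0 0; 0 -0.0065 0 0 0 0 0; 0 -0.0065 0.025 0 0 0 0; 0 -0.0065 0.055 0 0 0 0; 0 -0.0065 0.06 0 0 0 0")

```text
clock: 22.4
position: [0.4409, 0.0834, 0.0844]
ee_rot: [-0.002, 0.642, 0.767, -0.002]
contact_force: [-0.3, 0.1, -0.9]
width: 0.0851
gripper_force: 0.0
```

```bash
python3 - <<'E'
from h import *
a=np.ascontiguousarray(eyes.get_image('top')[:,:,::-1]); s=manip.get_state(); print(s['position'],s['width'])
h=cv2.cvtColor(a,cv2.COLOR_BGR2HSV); m=cv2.inRange(h,(0,0,130),(179,45,255))
c=blobs(m,'top',300,(365,165,435,230))[0]; P=plane('top',cv2.convexHull(c),.006)[:,:2].astype(np.float32); print(cv2.minAreaRect(P))
E
```

```text
[0.44127507 0.0834866  0.08501489] 0.08531161728851162
((0.6209005117416382, 0.23837576806545258), (0.09128379076719284, 0.09155207127332687), 3.7651147842407227)
```

Call:
servo_tool(series="0 0 0.015 0 0 0 0; 0 0 0.03 0 0 0 0; 0 0 0.045 0 0 0 0; 0 0 0.057 0 0 0 0; 0 0 0.062 0 0 0 0")

```text
clock: 22.95
position: [0.443, 0.0836, 0.0251]
ee_rot: [0.0, 0.641, 0.767, 0.0]
contact_force: [-0.7, -0.7, 0.4]
width: 0.0856
gripper_force: 0.0
```

Call:
servo_tool(series="0 0 0 0 0 0 0; 0 0 0 0 0 0 0.2; 0 0 0 0 0 0 0.3; 0 0 0 0 0 0 0.6; 0 0 0 0 0 0 0.6", squeeze=40)

```text
clock: 23.45
position: [0.4426, 0.0837, 0.0262]
ee_rot: [0.001, 0.641, 0.767, 0.001]
contact_force: [-0.5, -0.5, 6.6]
width: 0.0534
gripper_force: 42.3
```

Call:
servo_tool(series="0 0 0 0 0 0 0.6; 0 0 -0.015 0 0 0 0.6; 0 0 -0.035 0 0 0 0.6; 0 0 -0.05 0 0 0 0.6; 0 0 -0.05 0 0 0 0.6")

```text
clock: 23.95
position: [0.4431, 0.0838, 0.0769]
ee_rot: [0.002, 0.641, 0.767, 0.001]
contact_force: [1.3, 0.5, -2.1]
width: 0.0537
gripper_force: 42.9
```

Call:
servo_tool(series="0.015 0.005 0 0 0 0 0.6; 0.04 0.015 0 0 0 0 0.6; 0.07 0.03 0 0 0 0 0.6; 0.095 0.05 0 0 0 0 0.6; 0.11 0.075 0 0 0 0 0.6")

```text
clock: 24.45
position: [0.4946, 0.2068, 0.0741]
ee_rot: [-0.001, 0.641, 0.768, -0.001]
contact_force: [0.1, -0.0, -1.3]
width: 0.0538
gripper_force: 42.8
```

Call:
servo_tool(series="0.007 0.03 0 0 0 0 0.6; 0.01 0.06 0 0 0 0 0.6; 0.01 0.09 0 0 0 0 0.6; 0.01 0.115 0 0 0 0 0.6; 0.0103 0.1275 0 0 0 0 0.6")

```text
clock: 24.95
position: [0.6216, 0.2382, 0.0735]
ee_rot: [0.0, 0.641, 0.767, -0.0]
contact_force: [-1.3, -0.0, -1.9]
width: 0.0535
gripper_force: 42.8
```

Call:
servo_tool(series="0 0 0 0 0 0 0.6; 0 0 0 0 0 0 0.6; 0 0 0.02 0 0 0 0.6; 0 0 0.035 0 0 0 0.6; 0 0 0.045 0 0 0 0.6")

```text
clock: 25.45
position: [0.6174, 0.2375, 0.0289]
ee_rot: [-0.001, 0.641, 0.767, -0.001]
contact_force: [0.2, -0.4, -0.9]
width: 0.0539
gripper_force: 42.9
```

Call:
servo_tool(series="0 0 0.004 0 0 0 0.6; 0 0 0.006 0 0 0 0.6; 0 0 0.0065 0 0 0 0.6; 0 0 0.0065 0 0 0 0.6")

```text
clock: 25.85
position: [0.6204, 0.2381, 0.0245]
ee_rot: [0.001, 0.641, 0.767, 0.001]
contact_force: [-0.2, 0.7, -1.1]
width: 0.0538
gripper_force: 43.0
```

Call:
servo_tool(series="0 0 0.0008 0 0 0 0.6; 0 0 0.0016 0 0 0 0.6; 0 0 0.0016 0 0 0 0.6")

```text
clock: 26.15
position: [0.6205, 0.2382, 0.0243]
ee_rot: [0.001, 0.641, 0.767, 0.001]
contact_force: [-1.7, -0.4, 7.3]
width: 0.0535
gripper_force: 43.7
```

Contact. I release, lift, back away and check.

Call:
servo_tool(series="0 0 0 0 0 0 0.25; 0 0 0 0 0 0 0; 0 0 0 0 0 0 0; 0 0 0 0 0 0 0; 0 0 -0.01 0 0 0 0")

```text
clock: 26.65
position: [0.6185, 0.2376, 0.031]
ee_rot: [-0.001, 0.641, 0.767, -0.001]
contact_force: [0.1, -0.4, 0.4]
width: 0.0857
gripper_force: 0.0
```

Call:
servo_tool(series="0 0 -0.03 0 0 0 0; 0 0 -0.06 0 0 0 0; 0 0 -0.1 0 0 0 0; 0 0 -0.14 0 0 0 0; 0 0 -0.17 0 0 0 0")

```text
clock: 27.15
position: [0.6205, 0.2382, 0.206]
ee_rot: [0.001, 0.641, 0.767, 0.002]
contact_force: [0.7, -0.3, 0.2]
width: 0.085
gripper_force: 0.0
```

Call:
servo_tool(series="-0.02 -0.03 0 0 0 0 0; -0.05 -0.06 0 0 0 0 0; -0.08 -0.1 0 0 0 0 0; -0.11 -0.14 0 0 0 0 0; -0.14 -0.17 0 0 0 0 0")

```text
clock: 27.65
position: [0.4748, 0.069, 0.2029]
ee_rot: [0.0, 0.641, 0.767, -0.0]
contact_force: [0.4, 0.1, 0.1]
width: 0.0851
gripper_force: 0.0
```

Call:
servo_tool(series="-0.04 -0.01 0 0 0 0 0; -0.08 -0.02 0 0 0 0 0; -0.12 -0.04 0 0 0 0 0; -0.16 -0.05 0 0 0 0 0; -0.2 -0.05 0 0 0 0 0")

```text
clock: 28.15
position: [0.4621, -0.137, 0.2033]
ee_rot: [0.0, 0.642, 0.767, 0.0]
contact_force: [2.1, -0.1, -0.2]
width: 0.0851
gripper_force: 0.0
```

Call:
servo_tool(series="-0.04 0 0 0 0 0 0; -0.08 0 0 0 0 0 0; -0.11 0 0 0 0 0 0; -0.12 0 0 0 0 0 0; -0.12 0 0 0 0 0 0")

```text
clock: 28.65
position: [0.4848, -0.2547, 0.2025]
ee_rot: [0.0, 0.642, 0.767, 0.0]
contact_force: [-0.1, 0.6, 0.1]
width: 0.0856
gripper_force: 0.0
```

```bash
python3 - <<'E'
from h import *
np.set_printoptions(precision=4,suppress=True)
a=eyes.get_image('top')[:,:,::-1]; b=eyes.get_image('side')[:,:,::-1]
s=manip.get_state(); print(s['position'],s['clock'],s['qd'])
A=cv2.resize(a[160:320,280:520],(800,533),interpolation=cv2.INTER_CUBIC); cv2.imwrite('pics/f1.png',A)
B=cv2.resize(b[155:325,220:445],(794,600),interpolation=cv2.INTER_CUBIC); cv2.imwrite('pics/f2.png',B)
E
```

```text
[ 0.4843 -0.2524  0.2024] 28.75 [ 0.0162 -0.0096  0.0087 -0.     -0.0021 -0.0007]
```

View pics/f1.png

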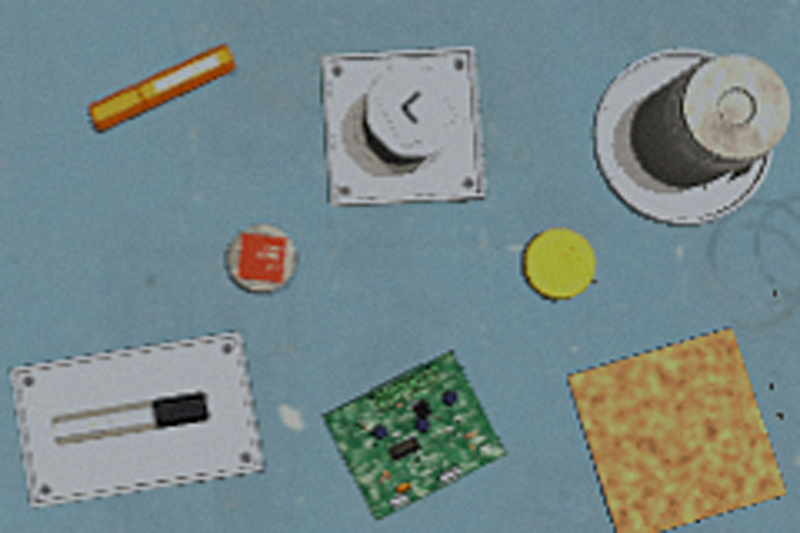

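View pics/f2.png

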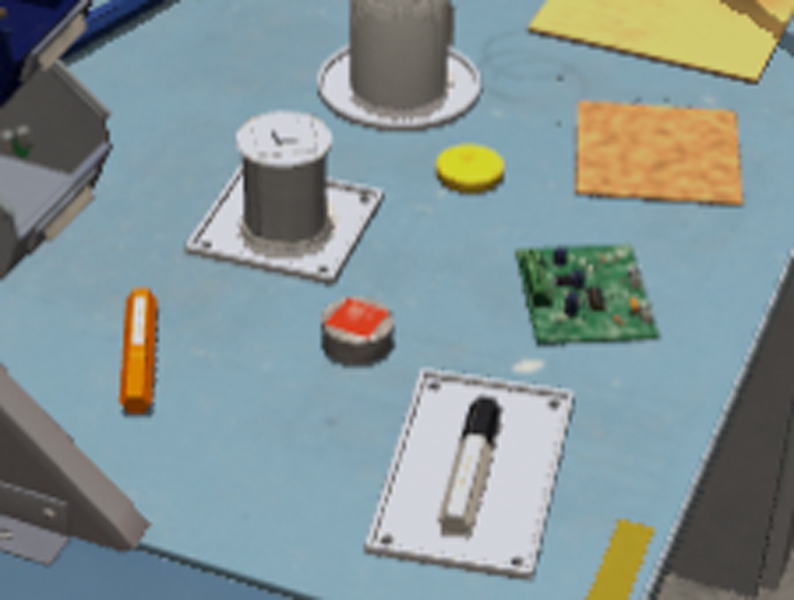

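Everything is in place. In f1 the reel is in the square tray with its top at (410,107), the dispenser is in the dish with its ring at (737,106), and the pen lies centred along its tray from (55,430) to (207,408). The bystanders have not moved. I'll check the positions, then hand in.

```bash
python3 - <<'E'
from h import *
T=lambda p:(np.array(p)+.5)/(800/240)-.5+[280,160]
print(plane('top',T([[737,106]]),.092),plane('top',T([[412,107]]),.062),plane('top',T([[131,420]]),.017),plane('top',T([[136,419]]),.006))
print(manip.sign_off())
E
```

```text
[[0.61743318 0.07476604 0.092     ]] [[0.62142535 0.24140093 0.062     ]] [[0.44717911 0.39569415 0.017     ]] [[0.44763957 0.39323749 0.006     ]]
the job is handed in; nothing more can be done
None
```

The job is handed in at about 29 s of the 109 s: dispenser in the round dish, reel in the square tray and pen along the oblong tray, each about 4 mm or less from its holder's centre by the last pictures, with the board, tin and wick unmoved; no verdict came back.

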